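Sort printed infant shoe lasts into their trays

ROBOT

A 7-joint arm with a two-finger parallel gripper is mounted at the origin on the work surface. World frame = base frame: x ahead of the robot, y to its left, z up, the work surface at z = 0. Lengths are in m, angles in degrees, forces in N, time in s.
With the tool pointing down it reaches from about 0.35 to 0.775 m from the base axis. Payload 3.1 kg.
Tool frame: the origin (TCP) lies on the centre line of the jaws, within the pads' length; the fingertips stand 17 mm ahead of it and the grasp point (between the pads) lies 2 mm behind it (robot.tip_reach is the distance from the TCP to the fingertips, in m); z points along the fingers, y is the line along which they close (so a half turn about z gives the same grasp; the last joint's range is limited). The gripper opens to 85 mm and grips with 20 to 120 N. Pads are 22 mm wide; open, the fingers measure 114 mm over their backs; the gripper's body (76 mm by 85 mm) begins 54 mm behind the grasp point. The pads swing forward as they close: fully open they stand 13 mm farther back than shut.
Start: joints at [-69.483, 17.813, 0.802, 86.603, -0.252, 75.585, -1.558], TCP at [0.214, 0.507, 0.248] pointing down, gripper open.
Joint ranges: [-154.91, 154.91], [-16.99, 109.72], [-72.82, 74.43], [7.12, 147.25], [-82.49, 262.49], [11.32, 116.49], [-174.64, 174.64]. Speed limits (degrees/s): [159.86, 159.86, 180, 180, 180, 180, 180].

INTERFACE

Orientations are given as [roll, pitch, yaw] about the fixed x, y, z axes, in that order (R = Rz(yaw) Ry(pitch) Rx(roll)).
In Python, from station import robot, fingers, vision, workorder, recognise gives the robot as it stands. Calls block until the motion is done:
- robot.move_to(position, orientation): joint-space move of the TCP to a pose.
- robot.line_to(position, orientation=None, velocity=0.15, f_stop=None): straight line of the TCP; orientation=None keeps the orientation; velocity is the mean speed in m/s. With f_stop (N) it stops when the force on the tool has changed by that much, and returns True; else False.
- robot.move_j(angles): joint-space move.
- fingers.gripper_to(opening, force=None): opening from 0.0 (shut) to 1.0 (fully open); force is the grip in N (None keeps the last); returns when the fingers have stopped.
- robot.pause(seconds).
- robot.inverse_kinematics(position, orientation): joint angles nearest the present ones, or None.
- vision.grab_frame(name): name is "scene" or "top" or "wrist"; returns the picture (480x640x3 uint8, red, green, blue); there is no depth.
- vision.calibration(name): a dict with "mtx" (3x3 intrinsics, pixels), "k1" (the pictures are not rectified: a ray, as slopes to the right and down, at radius r is drawn at 1 + k1 r^2 times it, then the intrinsics apply), "extrinsics" (4x4, takes a point from world to camera coordinates); the wrist camera has in their place "T_tool_cam" (4x4, takes a point from camera to tool coordinates, whose origin is the TCP and whose axes are the flange's). Camera axes: x right, y up, looking along -z (the intrinsics and any distortion apply to the point x, -y, -z); pixel columns grow to the right and rows downward; lengths in m; the calibration is good to about 2 mm. A picture is of the moment at which its call begins: read the wrist's pose just before it. calibration takes no time and is no camera call.
A pose or a line that the arm cannot do raises robot.PlanningError and nothing moves.
- workorder.close_job(): hands the job in; it is judged then, once.
Trained networks look in the newest picture that a camera, given by its name, has taken for a name from the list of things; names that differ only in an ending like _2 or _b are one class to them, and where a whole thing is asked for, a point or a joint stands for the part that bears it (a point fixed in the world has none). Each returns a list of dicts, best first, with "p" (0 to 1); they miss things now and then, are a little off and sometimes report something else, mostly with a low value. They report only what shows in the picture. A call takes as long as a camera call. They do not tell look-alikes from the thing itself.
- recognise(label, camera): "rect" ([centre column, centre row, width, height] in pixels, round what is visible of it).
Readings, each from a call of its own:
- robot.current_time_s(): time.
- robot.current_joint_positions(): joint angles.
- robot.current_dq(): joint speeds.
- robot.current_joint_torque(): joint torques, N m.
- robot.current_tool_pos(): TCP position.
- robot.current_eef_rot(): TCP orientation.
- robot.current_contact_force(): force on the tool from outside, world axes, zero at the start.
- robot.current_torque(): the same for the moment, N m.
- robot.current_finger_gap(): opening from 0.0 (shut) to 1.0 (fully open).
- robot.current_gripper_force(): force on a finger pad.
Only numpy, scipy, OpenCV 4.12 (cv2) and the standard library are available. Lean on these libraries where they do the work, as an engineer would, in place of code of your own. Each camera call takes 0.05 s, during which the arm holds its last target. There are 200 camera calls.

TASK

Sort the four mixed-up printed shoe lasts: the two white ones into the tray with the white floor, the two black ones into the tray with the black floor. Put one in each bay, flat on its sole on the tray floor, with its toe towards the tray's orange end wall. Leave the mug, the tape ring and the scraper where they are.

Things in the scene. Friction and masses are not known exactly. Their poses are not given: they have to be found in the camera images.
- white_plain: White hard shoe last (solid foot form, 120 x 52 mm), unmarked, loose, 0.13 to 0.23 kg, standing on its sole. Above the foot an upright neck, 22 mm wide (y), x from -24 to +22 mm, flat-sided from 58 mm up to the top at 92 mm: pinch it there across y. Origin: on the flat sole, under the neck. x to the toe (tip at +75 mm, heel end at -45 mm: the toe is the longer side), z up.
- white_banded: White hard shoe last (solid foot form, 120 x 52 mm), orange band round the neck, loose, 0.13 to 0.23 kg, standing on its sole. Above the foot an upright neck, 22 mm wide (y), x from -24 to +22 mm, flat-sided from 58 mm up to the top at 92 mm: pinch it there across y. Origin: on the flat sole, under the neck. x to the toe (tip at +75 mm, heel end at -45 mm: the toe is the longer side), z up.
- black_plain: Black hard shoe last (solid foot form, 120 x 52 mm), unmarked, loose, 0.13 to 0.23 kg, standing on its sole. Above the foot an upright neck, 22 mm wide (y), x from -24 to +22 mm, flat-sided from 58 mm up to the top at 92 mm: pinch it there across y. Origin: on the flat sole, under the neck. x to the toe (tip at +75 mm, heel end at -45 mm: the toe is the longer side), z up.
- black_banded: Black hard shoe last (solid foot form, 120 x 52 mm), orange band round the neck, loose, 0.13 to 0.23 kg, standing on its sole. Above the foot an upright neck, 22 mm wide (y), x from -24 to +22 mm, flat-sided from 58 mm up to the top at 92 mm: pinch it there across y. Origin: on the flat sole, under the neck. x to the toe (tip at +75 mm, heel end at -45 mm: the toe is the longer side), z up.
- white_tray: Tray fixed to the table, white floor, 24 mm high, 160 mm long (x from -76 to +84 mm), 162 wide (y); walls and floor 6 mm thick. A wall along x makes two bays, each 140 (x) x 72 mm (y) inside, centred at y = +39 and -39 mm. The end wall at +x is orange, 14 mm thick, the others pale wood. Origin: on the table under the middle between the bays. Place and yaw vary; the two trays may swap sides.
- black_tray: Tray fixed to the table, black floor, 24 mm high, 160 mm long (x from -76 to +84 mm), 162 wide (y); walls and floor 6 mm thick. A wall along x makes two bays, each 140 (x) x 72 mm (y) inside, centred at y = +39 and -39 mm. The end wall at +x is orange, 14 mm thick, the others pale wood. Origin: on the table under the middle between the bays. Place and yaw vary; the two trays may swap sides.
- mug: Blue mug, 82 mm across, 92 mm high, standing. Origin: centre of its foot. Loose; a bystander to be left alone.
- tape: Green tape core lying flat, ring of 90 mm outside and 76 mm inside diameter, 24 mm high. Origin: centre of its underside. Loose; a bystander to be left alone.
- scraper: Spatula-shaped print scraper, 200 mm long, lying flat. Origin: on its underside, x from handle to blade. Loose; a bystander to be left alone.
Things that resemble listed ones, but are neither listed nor needed, are in the scene too. Leave any blue look-alike of the black_plain alone.

How it is judged:
By the outcome, as a careful person would: the job done as asked, in the order asked, and still so for the second after the job is handed in, with the robot touching nothing.
It also fails if it takes over 93 s, if anything falls off the work surface, if the arm or the gripper's body presses on something with over 40 N, if the wrist force passes 120 N, or if a joint passes its speed limit or range.

## Working session

There is one attempt and no reset: what is moved stays moved. The work goes in short steps, each a Python script; the robot and the scene stay as the last script left them, time stands still between calls to the robot, and variables do not carry over. Pictures are saved under pics/ and viewed, at most 14 in all, crops included, and the job is handed in when it is done.

```bash
ls; mkdir -p pics; python3 - <<'E'
from station import robot, fingers, vision, workorder, recognise
import cv2,numpy as np
np.set_printoptions(precision=4,suppress=True)
for n in("top","scene"):
    f=vision.grab_frame(n); cv2.imwrite(f"pics/{n}0.png",f[:,:,::-1]); print(n,vision.calibration(n))
    for l in("white_plain","white_banded","black_plain","black_banded","white_tray","black_tray","mug","tape","scraper"):
        print(l,[(np.round(d["rect"]).astype(int).tolist(),round(d["p"],2)) for d in recognise(l,n)])
print(vision.calibration("wrist"),robot.current_time_s(),robot.tip_reach)
E
```

```text
pics
top {'mtx': array([[442.9829,   0.    , 327.1718],
       [  0.    , 442.9829, 240.8891],
       [  0.    ,   0.    ,   1.    ]]), 'k1': -0.02564291257518592, 'extrinsics': array([[ 0.0267, -0.9995, -0.0156, -0.0128],
       [ 0.9887,  0.0241,  0.1477, -0.5655],
       [-0.1472, -0.0194,  0.9889, -1.0713],
       [ 0.    ,  0.    ,  0.    ,  1.    ]])}
white_plain [([370, 297, 40, 32], 0.92), ([375, 214, 64, 65], 0.74)]
white_banded [([174, 250, 39, 44], 0.82), ([281, 291, 40, 33], 0.6)]
black_plain [([282, 290, 40, 34], 0.87), ([238, 359, 45, 45], 0.7), ([178, 321, 54, 33], 0.57)]
black_banded [([477, 260, 44, 46], 0.78), ([374, 214, 65, 61], 0.2)]
white_tray [([324, 157, 74, 32], 0.36)]
black_tray [([372, 215, 63, 64], 0.66), ([325, 158, 74, 29], 0.21)]
mug [([191, 188, 54, 41], 0.89)]
tape [([459, 203, 38, 30], 0.63)]
scraper [([325, 159, 74, 26], 0.82)]
scene {'mtx': array([[603.0625,   0.    , 312.5134],
       [  0.    , 603.0625, 233.6221],
       [  0.    ,   0.    ,   1.    ]]), 'k1': -0.11932106474366877, 'extrinsics': array([[ 0.7878,  0.6159,  0.0022, -0.432 ],
     
[... 310 characters left out ...]
, ([307, 197, 42, 38], 0.77)]
black_banded [([197, 312, 28, 61], 0.8)]
white_tray [([379, 233, 79, 57], 0.82), ([390, 167, 28, 43], 0.56)]
black_tray [([404, 277, 42, 55], 0.58), ([318, 279, 94, 68], 0.55)]
mug [([432, 190, 34, 40], 0.73), ([305, 196, 38, 36], 0.6)]
tape [([263, 338, 42, 39], 0.92)]
scraper [([406, 277, 41, 48], 0.82)]
{'mtx': array([[388.0128,   0.    , 316.47  ],
       [  0.    , 388.0128, 238.5058],
       [  0.    ,   0.    ,   1.    ]]), 'k1': -0.0012348612937056291, 'T_tool_cam': array([[ 0.0001,  0.9527,  0.304 ,  0.0786],
       [ 1.    , -0.0005,  0.0014, -0.002 ],
       [ 0.0015,  0.304 , -0.9527, -0.1249],
       [ 0.    ,  0.    ,  0.    ,  1.    ]])} 1.0 0.017
```

```bash
python3 - <<'E'
import cv2
a=cv2.imread("pics/top0.png")[130:400,130:530]; cv2.imwrite("pics/top0c.png",cv2.resize(a,(800,540),interpolation=cv2.INTER_CUBIC))
a=cv2.imread("pics/scene0.png")[110:390,130:500]; cv2.imwrite("pics/scene0c.png",cv2.resize(a,None,fx=2.1,fy=2.1,interpolation=cv2.INTER_CUBIC))
E
```

```text
(no output)
```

View pics/top0c.png

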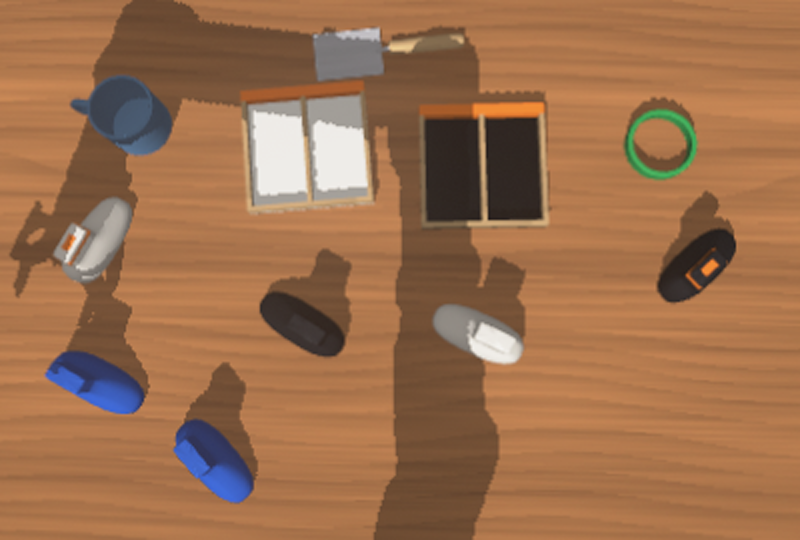

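View pics/scene0c.png

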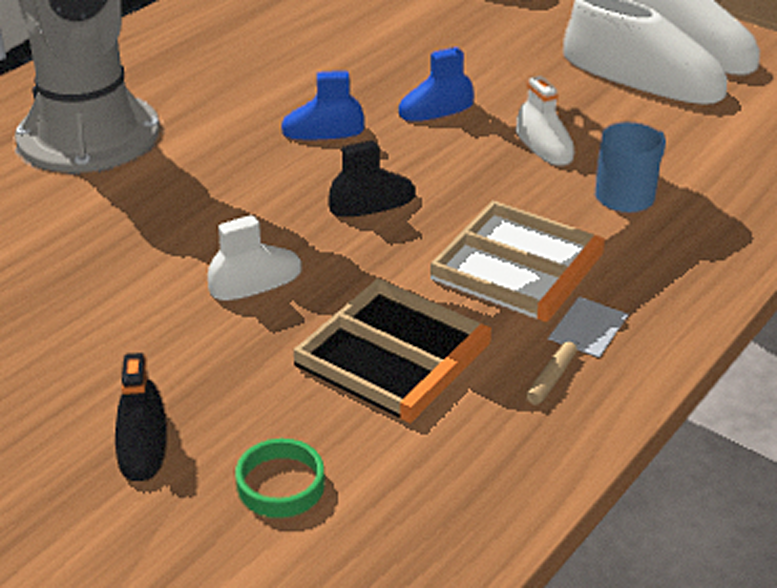

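```bash
cat > h.py <<'E'
import numpy as np, cv2
from scipy.optimize import minimize, least_squares
def proj(P,c):
    P=np.atleast_2d(P); E=c["extrinsics"]; q=P@E[:3,:3].T+E[:3,3]
    s=np.c_[q[:,0],-q[:,1]]/-q[:,2:3]; s=s*(1+c["k1"]*(s**2).sum(1,keepdims=True))
    M=c["mtx"]; return s*[M[0,0],M[1,1]]+[M[0,2],M[1,2]]
def tf(p,L):
    a=np.radians(p[2]); R=np.array([[np.cos(a),-np.sin(a),0],[np.sin(a),np.cos(a),0],[0,0,1]])
    z=p[3] if len(p)>3 else 0
    return L@R.T+[p[0],p[1],z]
t=np.linspace(0,2*np.pi,40)
o=np.c_[.015+.06*np.cos(t),.026*np.sin(t)]
def lay(z,s): return np.c_[(o-[.015,0])*s+[.015,0],np.full(40,z)]
FOOT=np.vstack([lay(0,.97),lay(.012,1),lay(.022,.9)])
bx=lambda x0,x1,y,z:np.array([[x,s*y,z] for x in(x0,x1) for s in(-1,1)])
NECK=np.vstack([bx(-.03,.04,.016,.03),bx(-.024,.022,.011,.058),bx(-.024,.022,.011,.092)])
def render(p,c,shape,off,k=4):
    m=np.zeros((shape[0]*k,shape[1]*k),np.uint8)
    for L in(FOOT,NECK):
        q=(proj(tf(p,L),c)-off+.5)*k
        cv2.fillConvexPoly(m,cv2.convexHull(np.round(q).astype(np.int32)),1)
    return cv2.resize(m.astype(np.float32),shape[::-1],interpolation=cv2.INTER_AREA)
def mask(img,kind):
    i=img.astype(int); mx=i.max(2); mn=i.min(2)
    h=cv2.cvtColor(img,cv2.COLOR_RGB2HSV).astype(int)
    org=(i[:,:,0]>190)&(i[:,:,2]<70)&(i[:,:,0]-i[:,:,2]>130)
    m=(mx<60)&(mx-mn<25) if kind=="b" else (mx-mn<30)&(mx>90)
    return (m|org).astype(np.uint8)
def fit(obs,p0s):
    # obs: list of (mask crop, off, calib)
    def cost(p):
        s=0
        for m,off,c in obs:
            r=render(p,c,m.shape,off); s+=1-np.minimum(r,m).sum()/np.maximum(r,m).sum()
        return s/len(obs)
    best=None
    for p0 in p0s:
        r=minimize(cost,p0,method="Nelder-Mead",options=dict(initial_simplex=np.array(p0)+np.array([[0,0,0],[.015,0,0],[0,.015,0],[0,0,20]]),xatol=1e-4,fatol=1e-4))
        if best is None or r.fun<best.fun: best=r
    return best
def ground(uv,c,z):
    E=c["extrinsics"]; R=E[:3,:3]; C=-R.T@E[:3,3]
    f=lambda q: proj([[q[0],q[1],z]],c)[0]-uv
    return least_squares(f,[.5,0]).x
E
cat > fit0.py <<'E'
from h import *; from station import vision
I={n:cv2.imread(f"pics/{n}0.png")[:,:,::-1].copy() for n in("top","scene")}
C={n:vision.calibration(n) for n in I}
# approx centre px in top, scene
S=dict(white_plain=("w",(370,297),(250,233)),white_banded=("w",(178,250),(389,166)),black_plain=("b",(282,291),(307,197)),black_banded=("b",(477,261),(197,310)))
ov={n:I[n].copy() for n in I}
for k,(kind,a,b) in S.items():
    obs=[]
    for n,c0 in(("top",a),("scene",b)):
        x0,y0=c0[0]-38,c0[1]-42; m=mask(I[n],kind)[y0:y0+84,x0:x0+76]
        nl,lab,st,cen=cv2.connectedComponentsWithStats(m)
        j=min(range(1,nl),key=lambda j:np.hypot(*(cen[j]-[38,42])) if st[j,4]>150 else 1e9)
        m=cv2.morphologyEx((lab==j).astype(np.uint8),cv2.MORPH_CLOSE,np.ones((3,3)))
        obs.append((m.astype(np.float32),np.array([x0,y0]),C[n]))
    g=ground(np.array(a,float),C["top"],.03)
    r=fit(obs,[[*g,w] for w in range(-180,180,45)]); r2=fit(obs,[[r.x[0],r.x[1],r.x[2]+180]])
    print(k,np.round(r.x,4),round(r.fun,3),"flip",np.round(r2.x,3),round(r2.fun,3))
    for n in I:
        for L in(FOOT,NECK):
            cv2.polylines(ov[n],[np.round(cv2.convexHull(proj(tf(r.x,L),C[n]).astype(np.float32))).astype(int)],True,(255,0,255),1)
T=np.array([[.084,.081,.024],[.084,-.081,.024],[-.076,-.081,.024],[-.076,.081,.024]])
for k,px in dict(white_tray=[(241,93),(362,82),(373,203),(248,212)],black_tray=[(420,104),(545,103),(548,225),(422,227)]).items():
    px=np.array(px)/2+130
    r=least_squares(lambda p:(proj(tf(p*[1,1,100],T),C["top"])-px).ravel(),[.6,0,0])
    print(k,r.x*[1,1,100],np.round(r.fun,1))
    for n in I: cv2.polylines(ov[n],[np.round(proj(tf(r.x*[1,1,100],T),C[n])).astype(int)],True,(255,0,255),1)
a=cv2.resize(ov["top"][130:400,130:530],None,fx=2,fy=2); cv2.imwrite("pics/ov_t.png",a[:,:,::-1])
a=cv2.resize(ov["scene"][110:390,130:500],None,fx=2.1,fy=2.1); cv2.imwrite("pics/ov_s.png",a[:,:,::-1])
E
python3 fit0.py
```

```text
white_plain [ 0.4251 -0.1195 66.6117] 0.088 flip [ 4.36000e-01 -9.40000e-02  2.45544e+02] 0.205
white_banded [  0.5253   0.392  -23.9795] 0.192 flip [  0.55    0.378 150.327] 0.251
black_plain [ 0.4288  0.1033 59.2727] 0.226 flip [4.44000e-01 1.28000e-01 2.38248e+02] 0.342
black_banded [   0.5342   -0.3956 -226.1117] 0.177 flip [  0.514  -0.375 -46.829] 0.188
white_tray [0.65968618 0.11876747 6.31444359] [-0.4 -0.1  0.7  0.1  0.  -0.4 -0.3  0.4]
black_tray [ 0.64218412 -0.1112038   1.93410608] [ 0.   0.3 -0.2  0.1  0.4 -0.  -0.2 -0.4]
```

View pics/ov_t.png

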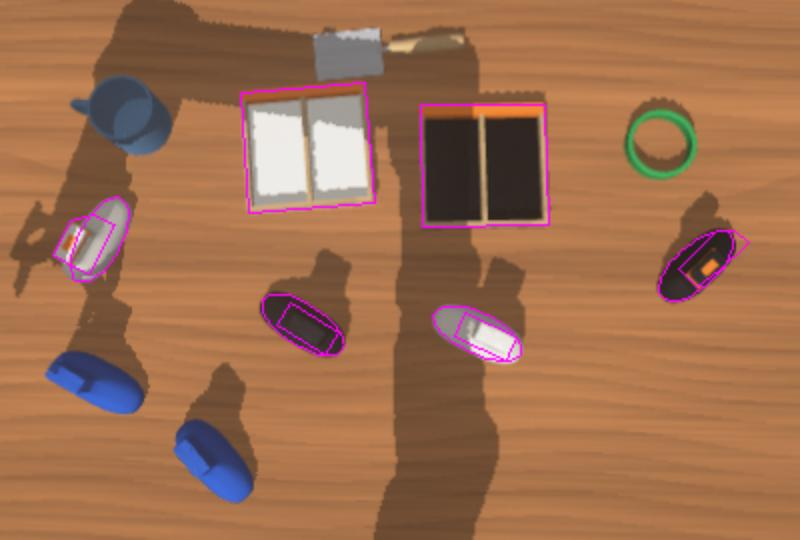

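View pics/ov_s.png

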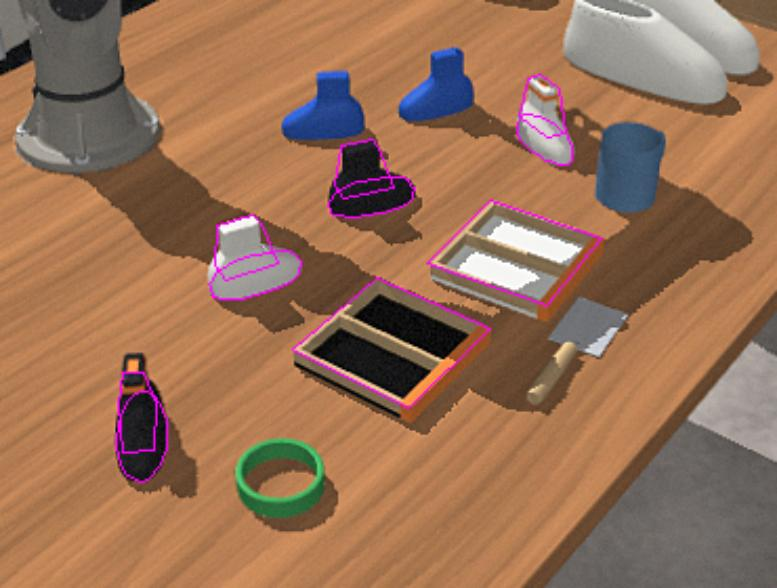

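```bash
sed -i 's/^    org=.*/    org=(h[:,:,1]>190)\&(h[:,:,2]>90)\&(h[:,:,0]<20)/; s/max(r,m).sum()/max(r,m).sum()/' h.py
sed -i 's/np.ones((3,3))/np.ones((5,5))/; s/lab==j)/lab==j)/' fit0.py
sed -i 's/        nl,lab/        m=cv2.morphologyEx(m,cv2.MORPH_CLOSE,np.ones((5,5)))\n        nl,lab/' fit0.py
cat >> fit0.py <<'E'
for k,p in dict(white_plain=(494,340),white_banded=(70,243),black_plain=(310,331),black_banded=(709,267)).items(): print(k,"necktop",ground(np.array(p)/2+130,C["top"],.092))
print(ground(np.array((133,361))/2.1+[130,110],C["scene"],.092),ground(np.array((544,82))/2.1+[130,110],C["scene"],.092))
cv2.imwrite("pics/ov2.png",np.hstack([cv2.resize(ov["top"][215:295,440:520],None,fx=5,fy=5),cv2.resize(ov["scene"][272:352,160:240],None,fx=5,fy=5)])[:,:,::-1])
E
python3 fit0.py
```

```text
white_plain [ 0.4251 -0.1195 66.6117] 0.088 flip [ 4.36000e-01 -9.40000e-02  2.45544e+02] 0.205
white_banded [  0.5254   0.3921 -25.0634] 0.111 flip [  0.544   0.381 149.206] 0.229
black_plain [ 0.4293  0.1039 59.677 ] 0.184 flip [4.44000e-01 1.29000e-01 2.39384e+02] 0.301
black_banded [  0.5142  -0.3754 -46.7669] 0.106 flip [  0.534  -0.395 133.665] 0.114
white_tray [0.65968618 0.11876747 6.31444359] [-0.4 -0.1  0.7  0.1  0.  -0.4 -0.3  0.4]
black_tray [ 0.64218412 -0.1112038   1.93410608] [ 0.   0.3 -0.2  0.1  0.4 -0.  -0.2 -0.4]
white_plain necktop [ 0.4206719  -0.12012979]
white_banded necktop [0.52277179 0.39109287]
black_plain necktop [0.42548499 0.09669131]
black_banded necktop [ 0.51301074 -0.37436347]
[ 0.50798845 -0.36809178] [0.52501975 0.39676558]
```

View pics/ov2.png

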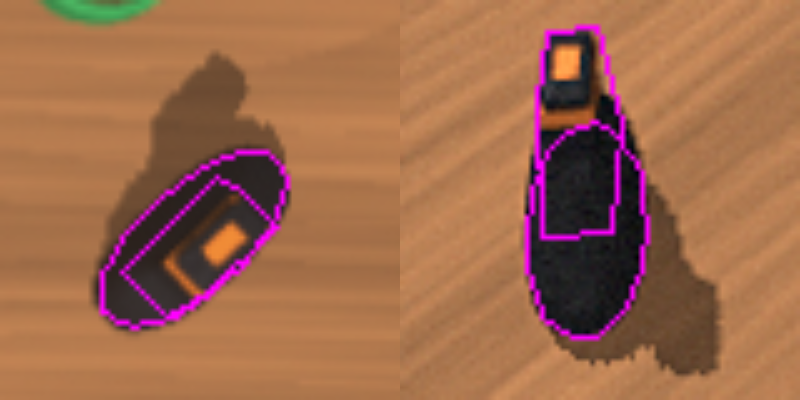

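```bash
cat >> h.py <<'E'
from station import robot, fingers, vision
from scipy.spatial.transform import Rotation as Ro
LAST=dict(white_plain=[.4251,-.1195,66.6],white_banded=[.5254,.3921,-25.1],black_plain=[.4293,.1039,59.7],black_banded=[.5142,-.3754,-46.8])
TRAY=dict(white=[.6597,.1188,6.3],black=[.6422,-.1112,1.9])
ZG=.080; ZH=.24
def wcal():
    p=np.array(robot.current_tool_pos()); r=robot.current_eef_rot()
    T=np.eye(4); T[:3,:3]=Ro.from_euler("xyz",r,degrees=True).as_matrix(); T[:3,3]=p
    c=dict(vision.calibration("wrist")); c["extrinsics"]=np.linalg.inv(T@c["T_tool_cam"]); return c
def refine(k,tag):
    c=wcal(); im=vision.grab_frame("wrist"); p=np.array(LAST[k])
    m=cv2.morphologyEx(mask(im,k[0]),cv2.MORPH_CLOSE,np.ones((9,9)))
    m=cv2.morphologyEx(m,cv2.MORPH_OPEN,np.ones((5,5)))
    nl,lab,st,cen=cv2.connectedComponentsWithStats(m)
    r0=render(p,c,m.shape,np.zeros(2),1)
    j=max(range(1,nl),key=lambda j:r0[lab==j].sum()); m=(lab==j).astype(np.float32)
    r=fit([(m,np.zeros(2),c)],[p])
    o=im.copy()
    for q,col in((p,(255,255,0)),(r.x,(255,0,255))):
        for L in(FOOT,NECK): cv2.polylines(o,[np.round(cv2.convexHull(proj(tf(q,L),c).astype(np.float32))).astype(int)],True,col,1)
    cv2.drawContours(o,cv2.findContours(m.astype(np.uint8),0,2)[0],-1,(0,255,0),1)
    cv2.imwrite(f"pics/{tag}.png",o[:,:,::-1]); return r.x,r.fun
def target(col,bay):
    t=TRAY[col]; return tf(t,np.array([[-.015,.039*bay,0]]))[0][:2],t[2]
E
python3 - <<'E'
from h import *
print(robot.current_eef_rot(),robot.current_time_s())
for k,p in LAST.items():
    for f in(0,180):
        q=robot.inverse_kinematics([p[0],p[1],ZG],[180,0,p[2]+f]); print(k,f,None if q is None else np.round(q,0))
for c in TRAY:
  for b in(1,-1):
    t,y=target(c,b)
    for f in(0,180):
        q=robot.inverse_kinematics([*t,ZH],[180,0,y+f]); print(c,b,f,t,None if q is None else np.round(q,0))
E
```

```text
[1.79995046e+02 2.27158102e-03 1.57097166e+02] 1.0
white_plain 0 [-33.  24.  58. 117. -25.  52.  16.]
white_plain 180 [ 62.  28. -61. 114.  30.  55. 142.]
white_banded 0 [ -73.   53.   64.   83.  -48.   75. -120.]
white_banded 180 [-44.  37.   9.  81.  -6.  62.  31.]
black_plain 0 [-43.  17.  32. 117. -12.  49. -34.]
black_plain 180 [-26.  16.  12. 116.  -4.  48. 138.]
black_banded 0 [ -2.  51.  64.  86. -47.  73. -69.]
black_banded 180 [ 11.  40.  38.  86. -26.  64.  97.]
white 1 0 [0.64051095 0.15591846] [-37.  35.  38.  69. -21.  83. -85.]
white 1 180 [0.64051095 0.15591846] [-25.  32.  16.  68.  -9.  81.  87.]
white -1 0 [0.64907022 0.07838951] [-31.  35.  40.  70. -22.  83. -77.]
white -1 180 [0.64907022 0.07838951] [-20.  31.  20.  69. -11.  81.  95.]
black 1 0 [ 0.62591519 -0.07271877] [-23.  33.  47.  75. -24.  82. -66.]
black 1 180 [ 0.62591519 -0.07271877] [-17.  31.  36.  75. -18.  80. 110.]
black -1 0 [ 0.6285013  -0.15067589] [-17.  37.  52.  72. -29.  84. -56.]
black -1 180 [ 0.6285013  -0.15067589] [-15.  35.  47.  72. -25.  83. 121.]
```

```bash
python3 - <<'E'
from h import *
p=LAST["black_plain"]
robot.move_to([p[0],p[1],ZH],[180,0,p[2]])
print(robot.current_time_s()); print(refine("black_plain","w1"),robot.current_time_s())
E
```

```text
2.675
(array([ 0.42961771,  0.10270096, 59.63782175]), np.float64(0.07676702737808228)) 2.725
```

View pics/w1.png

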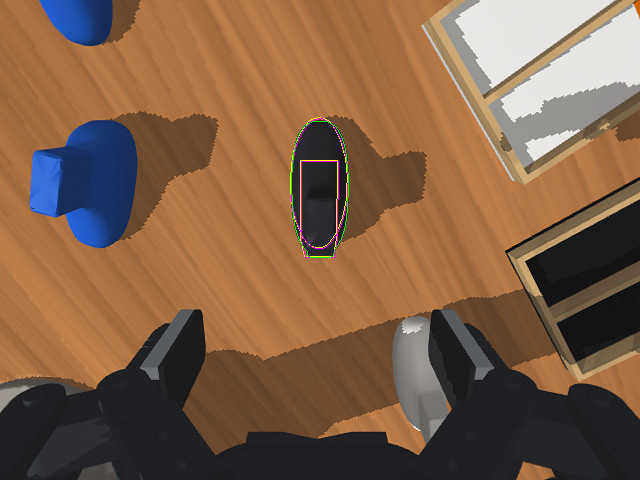

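```bash
cat >> h.py <<'E'
def pick(k,flip=0,see=True):
    p=np.array(LAST[k],float)
    if see:
        fingers.gripper_to(0.8); robot.move_to([p[0],p[1],ZH],[180,0,p[2]+flip])
        q,f=refine(k,"r_"+k); print("refined",q,f)
        if f<.15 and np.hypot(*(q-p)[:2])<.02 and abs(q[2]-p[2])<15: p=q
    rot=[180,0,p[2]+flip]
    robot.move_to([p[0],p[1],ZH-.06],rot)
    print("hit",robot.line_to([p[0],p[1],ZG],rot,velocity=.12,f_stop=15))
    fingers.gripper_to(0.0,force=50); print("gap",robot.current_finger_gap())
    robot.line_to([p[0],p[1],ZH],rot,velocity=.15)
    print("gap",robot.current_finger_gap(),"F",robot.current_contact_force(),robot.current_time_s())
def place(col,bay,flip=0):
    t,y=target(col,bay); rot=[180,0,y+flip]
    robot.move_to([*t,ZH],rot); robot.line_to([*t,ZG+.03],rot,velocity=.15)
    print("touch",robot.line_to([*t,ZG+.003],rot,velocity=.04,f_stop=5),robot.current_tool_pos())
    fingers.gripper_to(0.55); robot.line_to([*t,ZH-.04],rot,velocity=.15)
    print("t",robot.current_time_s())
E
python3 - <<'E'
from h import *
LAST["black_plain"]=[.4296,.1027,59.6]
pick("black_plain",see=False)
c=wcal(); cv2.imwrite("pics/w2.png",vision.grab_frame("wrist")[:,:,::-1])
E
```

```text
hit False
gap 0.2520952912416712
gap 0.24737075607736353 F [-0.6420566  -0.52172433 -1.7891004 ] 5.875
```

View pics/w2.png

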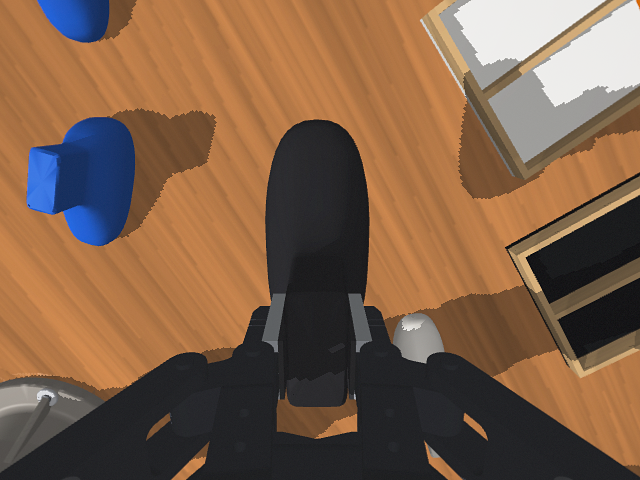

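Black_plain is held level and straight, toe at (318,125); the neck is centred between the pads at (318,350). Placing it.

```bash
python3 - <<'E'
from h import *
place("black",1)
cv2.imwrite("pics/w3.png",vision.grab_frame("wrist")[:,:,::-1])
E
```

```text
touch True [ 0.62537627 -0.07302462  0.08612333]
t 9.825
```

View pics/w3.png

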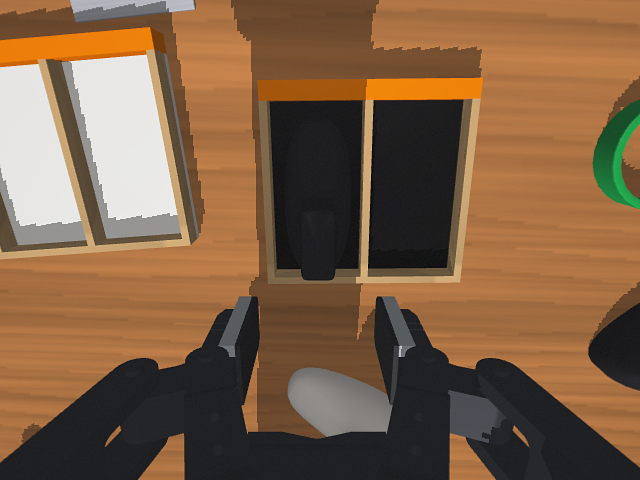

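Black_plain sits in the left black bay, toe (318,120) at the orange wall. Next black_banded.

```bash
python3 - <<'E'
from h import *
pick("black_banded")
place("black",-1)
cv2.imwrite("pics/w4.png",vision.grab_frame("wrist")[:,:,::-1])
E
```

```text
refined [  0.51585131  -0.37936609 -46.22298569] 0.1782304048538208
hit False
gap 0.24814008273053104
gap 0.24873384367213996 F [ 0.07498493 -0.1765416  -2.88204059] 14.5333
touch True [ 0.62820921 -0.14997895  0.0863717 ]
t 18.4
```

View pics/w4.png

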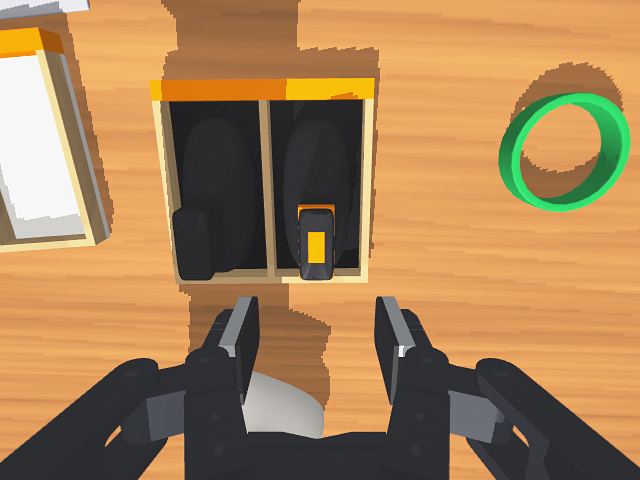

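Both black lasts lie in their bays, toes at the orange wall (toe tips at about (218,120) and (317,120)). Now the whites.

```bash
python3 - <<'E'
from h import *
pick("white_plain")
place("white",-1)
pick("white_banded",180)
cv2.imwrite("pics/w5.png",vision.grab_frame("wrist")[:,:,::-1])
E
```

```text
refined [ 0.42486964 -0.12085908 66.90296731] 0.07875126600265503
hit False
gap 0.24410711669770754
gap 0.24995394826995446 F [ 0.14491368  0.86453469 -1.28300623] 22.7417
touch True [0.64859565 0.07806892 0.08635348]
t 26.7667
refined [  0.52381328   0.38998215 -26.43456353] 0.08735817670822144
hit False
gap 0.24739644170714697
gap 0.24848489836881665 F [ 0.64103792  0.7807205  -1.6944807 ] 31.8
```

View pics/w5.png

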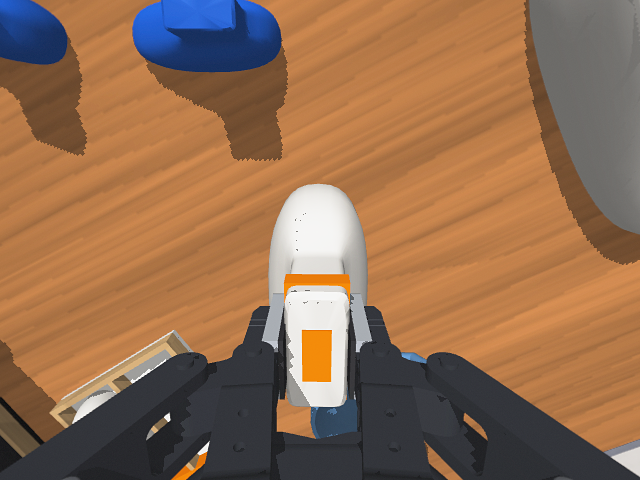

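White_banded is held straight, heel at (318,190), so the toe is behind the pads as planned for the half-turn grasp.

```bash
python3 - <<'E'
from h import *
place("white",1,180)
robot.move_to([.40,-.25,.35],[180,0,0])
robot.pause(.5)
a=vision.grab_frame("top")[130:400,130:530]; s=vision.grab_frame("scene")[110:390,130:500]
cv2.imwrite("pics/t9.png",cv2.resize(a,(800,540),interpolation=cv2.INTER_CUBIC)[:,:,::-1])
cv2.imwrite("pics/s9.png",cv2.resize(s,None,fx=2.1,fy=2.1,interpolation=cv2.INTER_CUBIC)[:,:,::-1])
print(robot.current_time_s())
E
```

```text
touch True [0.64001497 0.15631547 0.08620984]
t 35.75
38.3667
```

View pics/t9.png

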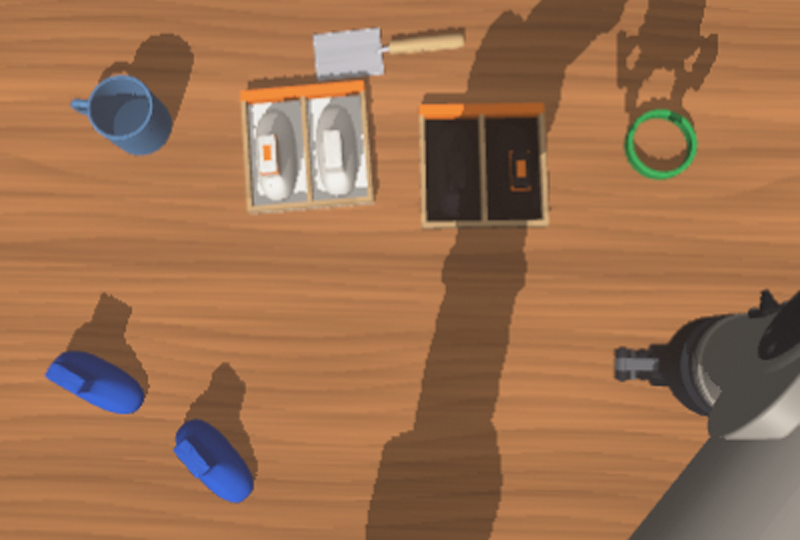

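View pics/s9.png

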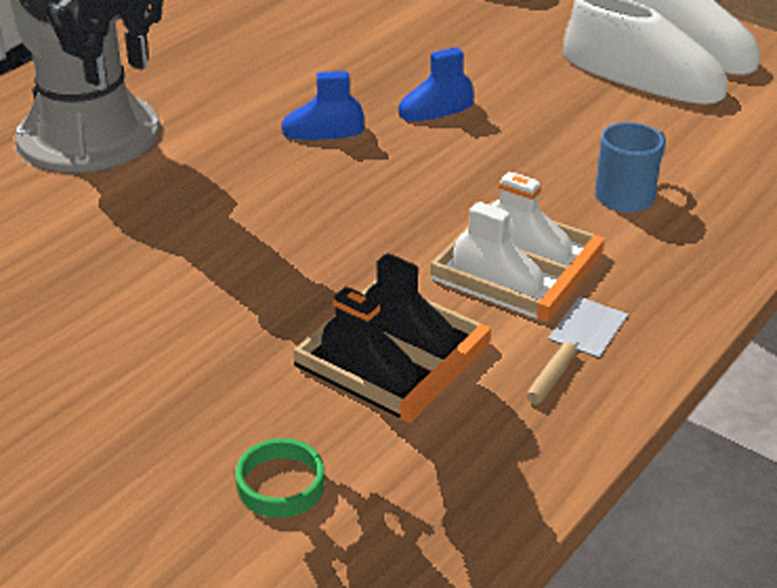

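All four lasts are flat in the right bays: the whites at (275,155) and (335,150), the blacks at (455,165) and (518,165). Every toe is at the orange wall, and the mug, tape, scraper and blue look-alikes have not moved.

```bash
python3 -c "
from station import workorder
print(workorder.close_job())"
```

```text
the job is handed in; nothing more can be done
None
```

The job is handed in: both white lasts are in the white tray and both black lasts in the black tray, one per bay, flat on their soles with toes to the orange walls, bystanders unmoved, in about 38 s.

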